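# Stack a salvaged mainboard on the pile and secure it under the hold-down

## Robot

A 6-joint arm with a two-finger parallel gripper is mounted at the origin on the work surface. World frame = base frame: x ahead of the robot, y to its left, z up, the work surface at z = 0. Lengths are in m, angles in rad, forces in N, time in s.
With the tool pointing down it reaches from about 0.325 to 0.875 m from the base axis. Payload 4.4 kg.
Tool frame: the origin (TCP) lies at the very end of the fingers, on their centre line; the grasp point (between the pads) lies 19 mm behind it (env.grasp_offset is the distance from the TCP to the grasp point, in m); z points along the fingers, y is the direction in which the jaws open and shut (so a half turn about z gives the same grasp; the last joint's range is limited). The gripper opens to 85 mm and grips with 20 to 120 N. Pads are 22 mm wide; open, the fingers measure 114 mm over their backs; the gripper's body (76 mm by 85 mm) begins 54 mm behind the grasp point. The pads swing forward as they close: fully open they stand 13 mm farther back than shut.
Start: joints at [1.145, 0.207, 1.542, -0, 1.393, -0.15], TCP at [0.157, 0.553, 0.231] pointing down, gripper open.
Joint ranges: [-2.73, 2.73], [-0.86, 2.22], [0.23, 2.46], [-1.11, 4.25], [0.08, 2.63], [-2.82, 2.82]. Speed limits (rad/s): [2.79, 2.79, 3.14, 3.14, 3.14, 3.14].

## Interface

Orientations are given as a unit quaternion [w, x, y, z].
In Python, from plant import env gives the robot as it stands.
- The arm moves only by the tool step_arm, never from a script. Its argument "moves" is a list of rows, each an object with "claw": the closure in counts, from 0 (fully open) to 255 (shut); "travel": the shift along the tool's x, y, z in units of 40 mm (1.0 is 40 mm), a list of three; "roll": the turn about the tool's z in units of 8 degrees (1.0 is 8 degrees). In form: [{"claw": claw, "travel": [x, y, z], "roll": roll}, ...]. A call has 1 to 10 rows; each row shifts and turns the pose as measured when the row begins, along the tool's axes as they then stand; what a row does not reach is not made up. A row lasts 1/8 s, in which the tool goes at most 62.5 mm and 10.7 degrees, less where a joint would pass 70% of its speed; a pose out of reach is approached as far as the arm can. A call is refused whole if a number of a shift passes 1 or a number of a turn 1, either way. A call with a gripper value outside its range is refused whole. The fingers move at their own pace and stop on an object; the grip force is fixed at half the most. Time passes only in rows, so rows that do not move let the fingers close. It gives the time, the measured TCP pose, the force and the opening at its end, in the units of the state.
- env.get_obs(): the state, without advancing time (a new reading comes with each control period).
- env.capture(name): name is "scene" or "top" or "wrist"; returns the picture (480x640x3 uint8, red, green, blue); there is no depth.
- env.get_calibration(name): a dict with "mtx" (3x3 intrinsics, pixels), "R" (3x3) and "t" (3): a world point X has camera coordinates R X + t; the wrist camera has in their place "mount" (4x4, takes a point from camera to tool coordinates, whose origin is the TCP and whose axes are the flange's). Camera axes: x right, y down, z forward; pixel columns grow to the right and rows downward; lengths in m; the calibration is good to about 2 mm. A picture is of the moment at which its call begins: read the wrist's pose just before it. get_calibration takes no time and is no camera call.
- env.hand_in(): hands the job in, once; it reports no verdict.
The state is a dict: "time": time; "q": joint angles; "qd": joint speeds; "effort": joint torques, N m; "eef_pos": TCP position; "eef_rot": TCP orientation; "force": force on the tool from outside, world axes, zero at the start; "wrist_torque": the same for the moment, N m; "finger_gap": finger opening in m.
Only numpy, scipy, OpenCV 4.12 (cv2) and the standard library are available. Lean on these libraries where they do the work, as an engineer would, in place of code of your own. Each camera call takes 0.05 s, during which the arm holds its last target.

## Task

Lift the green mainboard out of the opened chassis (its heat sink makes a good handle) and lower it gently, without dropping it, onto the pile on the blue stand, whose height differs each time, and let go of it there. Only once it lies on the pile tip the red-barred hold-down arm over, so that in the end the brass-striped back edge of the board is square against both yellow stops, the board is centred between them, and the red bar rests on it. Do not press hard on the board or disturb the screwdriver, the cup and the drill.

Things in the scene. Friction and masses are not known exactly. Their poses are not given: they have to be found in the camera images.
- board: green mainboard fixed on a steel backing plate, one rigid piece 140 mm (its x) by 120 mm (its y) by 5 mm thick, about 0.35 kg. Origin at the centre of its underside, z up. It lies flat in the chassis at the start. Its back edge (+x side) has a brass stripe; the heat sink stands nearer its front edge. The rest of its upper face is practically flat.
- heatsink (a point): centre of the finned aluminium heat sink on the board, a block 44 mm (x) by 36 mm (y) by 44 mm tall standing on the board: this point is 27 mm above the board's underside and 22 mm below the heat sink's top, 25 mm in front (-x) of the board's centre. Axes parallel to the board's. It is the place to grasp (across its 36 mm, y) or to push.
- board_back (a point): middle of the board's back edge (the brass-striped one), 70 mm from the board's centre along its +x, half-way up its 5 mm thickness; axes as the board's.
- chassis: opened flat aluminium chassis, fixed to the bench, 200 mm (x) by 190 mm (y), walls 44 mm high and 3 mm thick, floor 3 mm; open on top. Origin at the centre of its underside, z up.
- stand: blue collecting stand, fixed, carrying a pile of boards and cardboard sheets. Origin on the bench, +x to its back. Pile: 140 mm (x) by 120 mm (y), centred at x = 15 mm, y = 0, flat on top, does not shift but gives about 1 mm per 4 N of load; its top is anywhere from 55 to 91 mm above the bench, different each time. Side lips 22 mm high at y = +-73 mm.
- stops (a point): point midway between the front faces of the stand's two yellow upright stops, at x = 85 mm, y = 0, z = 100 mm of the stand; axes as the stand's. The stops are 117 mm high and span y = 33 to 57 mm on either side. A board that is home has the middle of its back edge straight below or above this point.
- hinge (a point): hinge of the hold-down arm, behind and between the stops, at x = 115 mm, y = 0, z = 110 mm of the stand; the hinge axis is the stand's y; axes as the stand's.
- holddown (a joint): angle of the hold-down arm (10 mm rod), rad: 0 = level, pointing to the stand's front (-x); grows as it is raised; 1.57 = upright. Starts at 1.45 to 1.75 and stays there by friction; limits -0.8, 1.85. Under 5 N moves it; tipped forward below about 1.2 it sinks slowly by its own weight (damped, some seconds) until its bar rests on what is beneath.
- holdbar (a point): centre of the red round crossbar at the end of the hold-down arm: 14 mm thick, 50 mm long along the stand's y, 75 mm from the hinge; turns with the arm.
- screwdriver_grip (a point): orange-handled screwdriver about 170 mm long, lying loose on the bench; leave alone.
- screwcup_rim (a point): centre of the mouth of a loose grey plastic cup, 64 mm wide, 50 mm tall; leave alone.
- drill: loose green and black cordless drill standing on its battery, about 205 mm tall; origin under the battery; leave alone.

How it is judged:
On the way, in this order (a step that is already met when the one before it is completed fails the run):
1. the board is lifted clear of the chassis (height (world z) of heatsink above 0.075 m and contact force between board and chassis below 0.05 N), for 0.1 s.
2. the board lies flat on the pile, let go, with the hold-down still up (contact force between board and stand above 0.8 N and angle between heatsink's own z axis and vertical below 0.08 rad and y of board_back in the frame of stand between -0.03 and 0.03 m and contact force between board and the fingers below 0.1 N and linear speed of board below 0.03 m/s and value of joint holddown above 1.2 rad), for 0.2 s.
3. the board is home against the stops and the hold-down bar rests on it (contact force between board and stand above 0.8 N and angle between heatsink's own z axis and vertical below 0.08 rad and y of board_back in the frame of stand between -0.03 and 0.03 m and x of board_back in the frame of stand between 0.081 and 0.09 m and y of board_back in the frame of stand between -0.015 and 0.015 m and angle between the x axis of heatsink and the x axis of stand, either way round below 0.07 rad and contact force between holddown and board above 0.4 N), for 0.3 s.
At the end, for the whole second after the job is handed in: The board lies flat on the pile, its striped back edge within 4 mm of the yellow stops, centred within 15 mm and square within 0.07 rad; the red hold-down bar rests on the board (over 0.4 N); all is at rest and let go (all of step 3 and contact force between board and the fingers below 0.1 N and linear speed of board below 0.02 m/s and velocity of joint holddown between -0.05 and 0.05 rad/s); the robot touches nothing.
It fails at once if the board is dropped (moves faster than 0.3 m/s while not held, a fall of some 5 mm) (linear speed of board above 0.3 m/s and contact force between board and the fingers below 0.05 N).
It fails at once if the board is pressed on the stand with more than 70 N (contact force between board and stand above 70 N).
It fails at once if the screwdriver is disturbed (30 mm) (distance of screwdriver_grip from where it was at the start of the episode above 0.03 m).
It fails at once if the cup is disturbed (30 mm) (distance of screwcup_rim from where it was at the start of the episode above 0.03 m).
It fails at once if the drill is disturbed (30 mm) (distance of drill from where it was at the start of the episode above 0.03 m).
It also fails if it takes over 72 s, if anything falls off the work surface, if the arm or the gripper's body presses on something with over 40 N, if the wrist force passes 120 N, or if a joint passes its speed limit or range.

## Working session

There is one attempt and no reset: what is moved stays moved. The work goes in short steps, Python scripts to look and compute and a tool call to move; the robot and the scene stay as the last step left them, time stands still between calls to the robot, and variables do not carry over. Pictures are saved under pics/ and viewed, and the job is handed in when it is done.

Besides the shell and the picture viewer there is one more tool, called after "Request:" in YAML: its name, and indented under it one key for each argument. step_arm: Moves the arm, as the interface text tells. Its arguments: {"type":"object","properties":{"moves":{"type":"array"}},"required":["moves"]}

```bash
ls; mkdir -p pics
python3 - <<'E'
from plant import env
import cv2
o=env.get_obs()
print(o['time'],o['eef_pos'],o['eef_rot'],o['finger_gap'],env.grasp_offset)
for n in ['scene','top','wrist']:
    im=env.capture(n); cv2.imwrite(f'pics/{n}0.png',im[...,::-1])
    c=env.get_calibration(n); print(n,{k:v.round(4).tolist() for k,v in c.items() if hasattr(v,'round')})
E
```

```text
pics
0.0 [0.15627887 0.55254981 0.23009924] [-3.41542137e-04  1.37482152e-01  9.90503549e-01 -1.12290404e-03] 0.08537610319156966 0.0187
scene {'mtx': [[540.9504, 0.0, 317.7695], [0.0, 540.9504, 242.6524], [0.0, 0.0, 1.0]], 'R': [[-0.8771, 0.4799, -0.0188], [0.3393, 0.5916, -0.7314], [-0.3398, -0.6479, -0.6817]], 't': [0.5993, -0.0461, 1.3019]}
top {'mtx': [[562.1478, 0.0, 330.2685], [0.0, 562.1478, 231.2353], [0.0, 0.0, 1.0]], 'R': [[0.0258, -0.9995, -0.0176], [-0.9861, -0.0226, -0.1649], [0.1644, 0.0216, -0.9862]], 't': [-0.1302, 0.6316, 1.4043]}
wrist {'mtx': [[429.4728, 0.0, 322.0247], [0.0, 429.4728, 240.009], [0.0, 0.0, 1.0]], 'mount': [[0.0008, -0.9632, -0.2687, 0.0698], [1.0, 0.0008, 0.0001, 0.0004], [0.0001, -0.2687, 0.9632, -0.1425], [0.0, 0.0, 0.0, 1.0]]}
```

View pics/scene0.png

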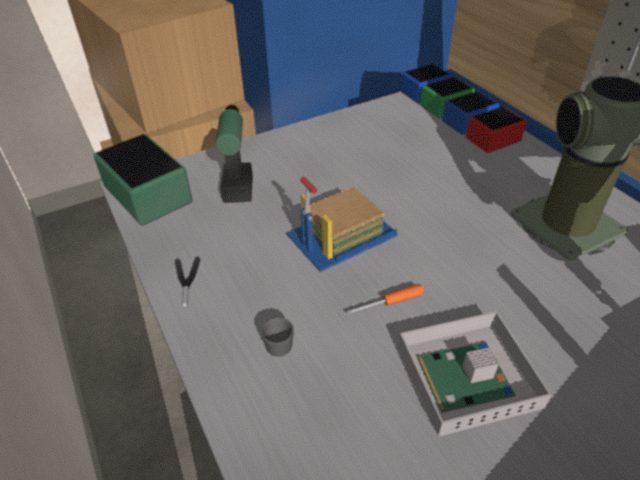

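View pics/top0.png

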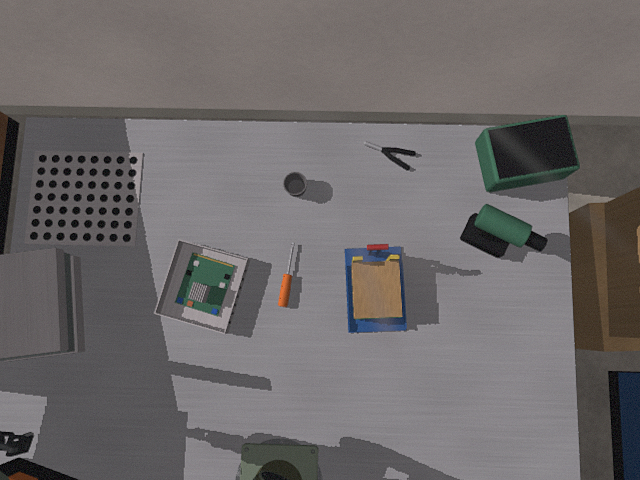

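View pics/wrist0.png

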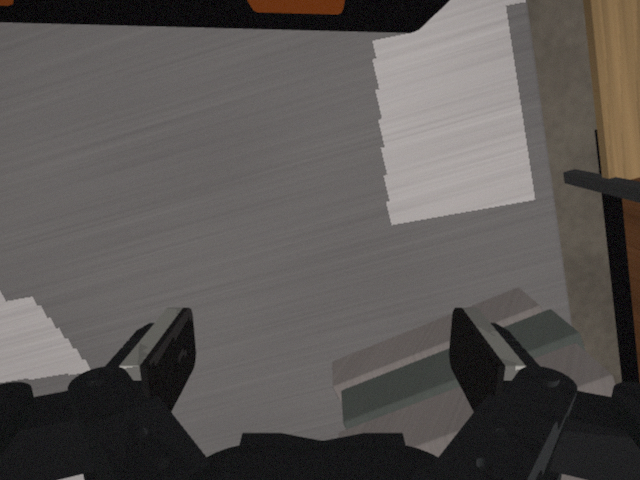

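Run:
```python
import cv2
t=cv2.imread('pics/top0.png'); s=cv2.imread('pics/scene0.png')
cv2.imwrite('pics/tc1.png',cv2.resize(t[230:345,145:260],None,fx=5,fy=5,interpolation=cv2.INTER_CUBIC))
cv2.imwrite('pics/tc2.png',cv2.resize(t[235:340,330:430],None,fx=5.5,fy=5.5,interpolation=cv2.INTER_CUBIC))
cv2.imwrite('pics/sc1.png',cv2.resize(s[305:440,395:555],None,fx=4,fy=4,interpolation=cv2.INTER_CUBIC))
cv2.imwrite('pics/sc2.png',cv2.resize(s[165:275,280:405],None,fx=5,fy=5,interpolation=cv2.INTER_CUBIC))
```

```text
(no output)
```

View pics/tc1.png

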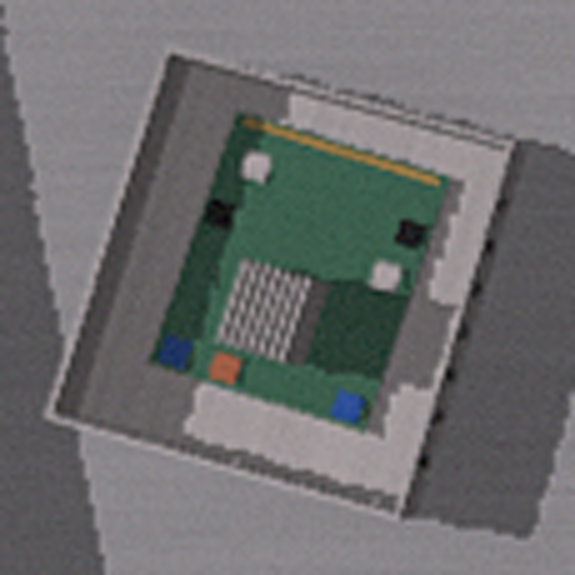

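View pics/tc2.png

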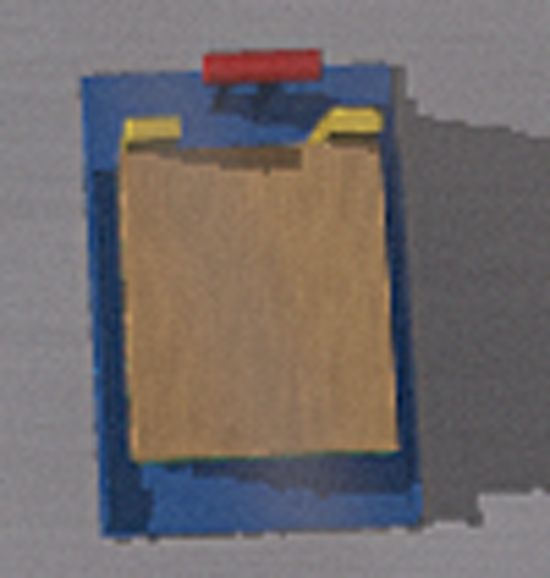

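View pics/sc1.png

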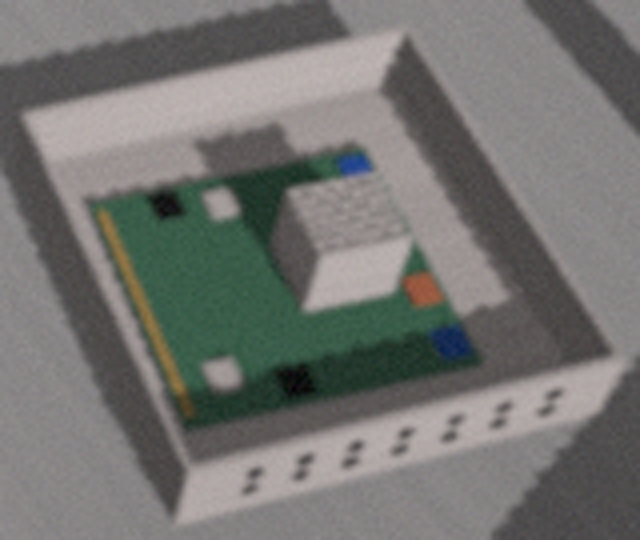

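View pics/sc2.png

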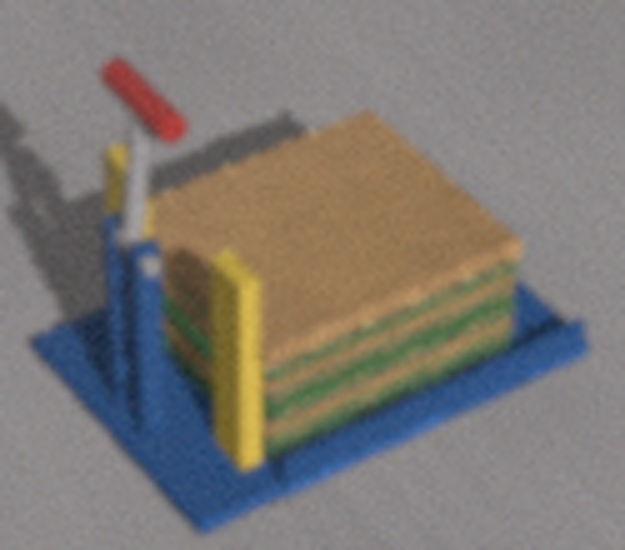

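```bash
cat > h.py <<'E'
import numpy as np, cv2
from scipy.optimize import least_squares
from plant import env
C={n:env.get_calibration(n) for n in ('top','scene')}
def proj(n,X):
    c=C[n]; p=(np.atleast_2d(X)@np.array(c['R']).T+c['t'])@np.array(c['mtx']).T
    return p[:,:2]/p[:,2:]
def tf(p,L):
    x,y,a=p[:3]; L=np.atleast_2d(L).astype(float); c,s=np.cos(a),np.sin(a)
    return np.c_[x+c*L[:,0]-s*L[:,1], y+s*L[:,0]+c*L[:,1], L[:,2]]
def fit(f,p0,obs):
    def r(p):
        return np.concatenate([(proj(n,f(p,L))-np.array(px))[0] for n,L,px in obs])
    s=least_squares(r,p0,loss='soft_l1'); return s.x,r(s.x).reshape(-1,2)
E
python3 - <<'E'
from h import *
T=lambda x,y:(145+x/5,230+y/5); S=lambda x,y:(395+x/4,305+y/4)
h=.008
B=[('top',(.07,.06,h),T(240,115)),('top',(.07,-.06,h),T(445,180)),('top',(-.07,-.06,h),T(375,433)),('top',(-.07,.06,h),T(152,362)),
('scene',(.07,-.06,h),S(88,203)),('scene',(.07,.06,h),S(188,428)),('scene',(-.07,.06,h),S(478,360)),('scene',(-.07,-.06,h),S(365,150))]
p,r=fit(tf,[.45,.2,-.25],B);print('board',p.round(4));print(r.round(1).tolist())
print('hs',tf(p,(-.025,0,.052)).round(4),(proj('top',tf(p,(-.025,0,.052)))-[145,230])*5)
Cc=[('top',(.1,.095,.044),T(170,53)),('top',(.1,-.095,.044),T(515,143)),('top',(-.1,-.095,.044),T(402,515)),('top',(-.1,.095,.044),T(48,415)),
('scene',(.1,-.095,.044),S(22,115)),('scene',(.1,.095,.044),S(188,465)),('scene',(-.1,.095,.044),S(618,355)),('scene',(-.1,-.095,.044),S(405,32))]
p,r=fit(tf,[.45,.2,-.25],Cc);print('chassis',p.round(4));print(r.round(1).tolist())
T=lambda x,y:(330+x/5.5,235+y/5.5); S=lambda x,y:(280+x/5,165+y/5)
def f(p,L):
    L=np.array(L,float)
    if L[2]<0:L[2]=p[3]
    return tf(p,L)
P=[('top',(-.055,-.06,-1),T(400,450)),('top',(-.055,.06,-1),T(133,460)),
('scene',(-.055,.06,-1),S(521,245)),('scene',(-.055,-.06,-1),S(370,112)),
('top',(.085,.057,.117),T(125,141)),('top',(.085,.033,.117),T(181,139)),('top',(.085,-.033,.117),T(327,135)),('top',(.085,-.057,.117),T(383,132)),
('scene',(.085,.057,.117),S(262,283)),('scene',(.085,.033,.117),S(236,250))]
p,r=fit(f,[.45,-.15,0,.07],P);print('stand',p.round(4));print(r.round(1).tolist())
def g(q,L): 
    a=q[0]; return tf(p,(.115-.075*np.cos(a),0,.11+.075*np.sin(a)))
q,r=fit(g,[1.5],[('top',0,T(263,67)),('scene',0,S(145,100))]);print('hold',q,r.round(1).tolist())
E
```

```text
board [ 0.493   0.2134 -0.2758]
[[-0.7, -0.8], [0.8, -0.5], [-2.5, -0.0], [-1.0, 0.4], [-0.1, -0.2], [-0.5, -0.3], [1.3, -0.1], [-0.6, -1.3]]
hs [[0.4689 0.2202 0.052 ]] [[261.9928274 311.0618705]]
chassis [ 0.4858  0.213  -0.2459]
[[-0.5, -1.5], [-0.0, -0.2], [-0.4, 1.0], [-0.4, 0.7], [-1.0, -1.5], [-0.8, 1.0], [1.1, -0.1], [-0.1, -2.7]]
stand [ 0.4703 -0.2357  0.0691  0.0717]
[[-0.6, 0.1], [-0.3, 0.4], [0.0, -0.1], [-0.4, -0.0], [-0.1, 0.3], [-0.4, 0.3], [-0.0, -0.2], [-0.4, -0.1], [-0.1, -1.1], [-1.2, -0.6]]
hold [1.45390775] [[-0.6, 0.4], [-0.4, -0.2]]
```

Request:
step_arm:
  moves:
    - {"claw": 0, "travel": [-0.95, -0.57, 0], "roll": 0}
    - {"claw": 0, "travel": [-0.95, -0.57, 0], "roll": 0}
    - {"claw": 0, "travel": [-0.95, -0.57, 0], "roll": 0}
    - {"claw": 0, "travel": [-0.95, -0.57, 0], "roll": 0}
    - {"claw": 0, "travel": [-0.95, -0.57, 0], "roll": 0}
    - {"claw": 0, "travel": [-0.95, -0.57, 0], "roll": 0}
    - {"claw": 0, "travel": [-0.95, -0.57, 0], "roll": 0}
    - {"claw": 0, "travel": [-0.95, -0.57, 0], "roll": 0}
    - {"claw": 0, "travel": [-0.95, -0.57, 0], "roll": 0}
    - {"claw": 0, "travel": [-0.9, -0.5, 0], "roll": 0}

```text
time: 1.4
eef_pos: [0.4647, 0.2247, 0.2273]
eef_rot: [-0.002, 0.134, 0.991, -0.002]
force: [-0.2, -0.7, -0.5]
finger_gap: 0.0855
```

```bash
cat >> h.py <<'E'
from scipy.spatial.transform import Rotation as Ro
def pose():
    o=env.get_obs(); w,x,y,z=o['eef_rot']; return np.array(o['eef_pos']),Ro.from_quat([x,y,z,w]).as_matrix(),o
def wristcam(name):
    p,R,o=pose(); im=env.capture('wrist'); cv2.imwrite(f'pics/{name}.png',im[...,::-1])
    c=env.get_calibration('wrist'); M=np.array(c['mount']); Rw=R@M[:3,:3]; tw=R@M[:3,3]+p
    C[name]=dict(R=Rw.T,t=-Rw.T@tw,mtx=c['mtx']); np.savez(f'pics/{name}.npz',**C[name]); return im
def load(name): C[name]=dict(np.load(f'pics/{name}.npz'))
def snap(n,name): im=env.capture(n); cv2.imwrite(f'pics/{name}.png',im[...,::-1]); return im
def need(target,yaw=None):  # tool shift in units to reach world target
    p,R,o=pose(); d=R.T@(np.array(target)-p)/.04
    ty=np.arctan2(R[1,1],R[0,1]); print('pos',p.round(4),'tool y dir',ty.round(3),'tilt',R[2,2].round(5),'units',d.round(2))
    if yaw is not None:
        e=(yaw+np.pi/2-ty+np.pi/2)%np.pi-np.pi/2; print('roll units',(-np.degrees(e)/8).round(2))
E
python3 - <<'E'
from h import *
wristcam('w1'); need((.469,.220,.02),-.27)
E
```

```text
pos [0.4684 0.2211 0.2274] tool y dir 1.298 tilt -0.99997 units [-0.01  0.01  5.19]
roll units -0.02
```

View pics/w1.png

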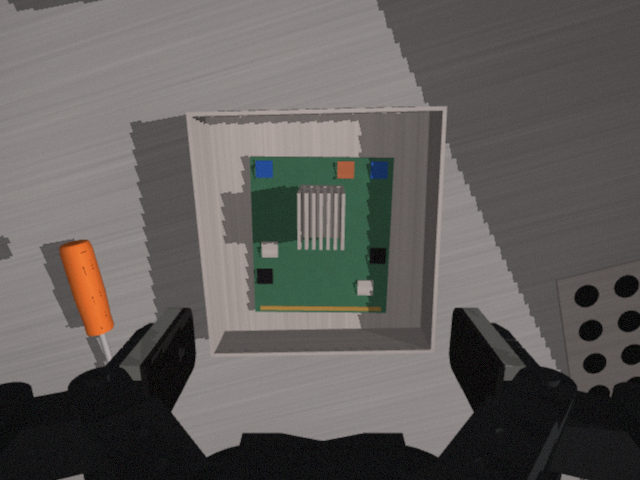

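Run:
```python
from h import *
load('w1'); h=.008
O=[('w1',(-.07,-.06,h),(250,157)),('w1',(-.07,.06,h),(393.5,157)),('w1',(.07,-.06,h),(256,312)),('w1',(.07,.06,h),(386,312))]
p,r=fit(tf,[.49,.21,-.27],O);print(p.round(4),r.round(1).tolist())
t=tf(p,(-.025,0,.052))[0];print(t,proj('w1',t))
# fingertip shift: what point to use
need((t[0],t[1],.018),p[2])
```

```text
[ 0.4924  0.2158 -0.2702] [[-0.8, -0.2], [0.3, 0.2], [-0.2, -0.2], [0.7, 0.3]]
[0.46826052 0.22246587 0.052     ] [[320.99806589 221.79572312]]
pos [0.4684 0.2211 0.2274] tool y dir 1.298 tilt -0.99997 units [0.02 0.07 5.23]
roll units -0.02
```

Request:
step_arm:
  moves:
    - {"claw": 0, "travel": [0.02, 0.07, 0.9], "roll": 0}
    - {"claw": 0, "travel": [0, 0, 0.9], "roll": 0}
    - {"claw": 0, "travel": [0, 0, 0.9], "roll": 0}
    - {"claw": 0, "travel": [0, 0, 0.9], "roll": 0}
    - {"claw": 0, "travel": [0, 0, 0.7], "roll": 0}
    - {"claw": 0, "travel": [0, 0, 0.5], "roll": 0}
    - {"claw": 0, "travel": [0, 0, 0.2], "roll": 0}
    - {"claw": 0, "travel": [0, 0, 0], "roll": 0}

```text
time: 2.45
eef_pos: [0.4694, 0.2214, 0.0212]
eef_rot: [0.0, 0.138, 0.99, -0.004]
force: [0.5, -0.9, -0.2]
finger_gap: 0.0855
```

Run:
```python
from h import *
need((.46826,.22247,.017),-.2702)
```

```text
pos [0.4694 0.2214 0.0212] tool y dir 1.294 tilt -0.99997 units [0.03 0.02 0.1 ]
roll units -0.05
```

Request:
step_arm:
  moves:
    - {"claw": 0, "travel": [0.03, 0.03, 0.08], "roll": -0.04}
    - {"claw": 0, "travel": [0, 0, 0], "roll": 0}
    - {"claw": 255, "travel": [0, 0, 0], "roll": 0}
    - {"claw": 255, "travel": [0, 0, 0], "roll": 0}
    - {"claw": 255, "travel": [0, 0, 0], "roll": 0}
    - {"claw": 255, "travel": [0, 0, 0], "roll": 0}
    - {"claw": 255, "travel": [0, 0, 0], "roll": 0}
    - {"claw": 255, "travel": [0, 0, 0], "roll": 0}

```text
time: 3.45
eef_pos: [0.4711, 0.2235, 0.0213]
eef_rot: [0.003, 0.135, 0.991, -0.003]
force: [0.4, 0.5, -0.2]
finger_gap: 0.0353
```

Run:
```python
from h import *
need((.46826,.22247,.018),-.2702); wristcam('w2')
```

```text
pos [0.4711 0.2235 0.0213] tool y dir 1.3 tilt -0.99997 units [ 0.06 -0.04  0.08]
roll units -0.01
```

View pics/w2.png

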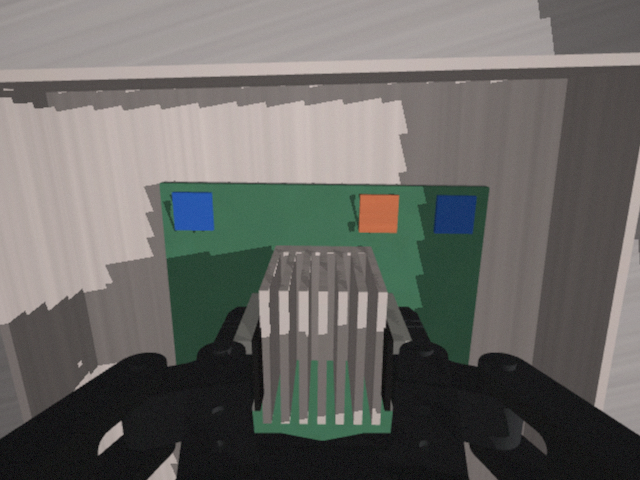

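Request:
step_arm:
  moves:
    - {"claw": 255, "travel": [0, 0, -0.3], "roll": 0}
    - {"claw": 255, "travel": [0, 0, -0.5], "roll": 0}
    - {"claw": 255, "travel": [0, 0, -0.6], "roll": 0}
    - {"claw": 255, "travel": [0, 0, -0.7], "roll": 0}
    - {"claw": 255, "travel": [0, 0, -0.7], "roll": 0}
    - {"claw": 255, "travel": [0, 0, -0.7], "roll": 0}
    - {"claw": 255, "travel": [0, 0, -0.6], "roll": 0}
    - {"claw": 255, "travel": [0, 0, -0.4], "roll": 0}
    - {"claw": 255, "travel": [0, 0, 0], "roll": 0}

```text
time: 4.62
eef_pos: [0.4642, 0.2237, 0.2046]
eef_rot: [-0.003, 0.135, 0.991, -0.005]
force: [0.2, 0.9, -3.9]
finger_gap: 0.0354
```

Run:
```python
from h import *
wristcam('w3'); snap('scene','s3')
# target: board hs centre on stand, back 12mm short
p=np.array([.4703,-.2357,.0691])
t=tf(p,(.085-.012-.095,0,0.2))[0]; print(t); need(t,p[2]); print(env.get_obs()['q'].round(3))
```

```text
[ 0.4483525  -0.23721899  0.2       ]
pos [0.4629 0.2232 0.2026] tool y dir 1.3 tilt -0.99988 units [ -2.73 -11.19   0.18]
roll units -2.43
[ 0.285  0.113  1.711 -0.007  1.332 -1.014]
```

View pics/w3.png

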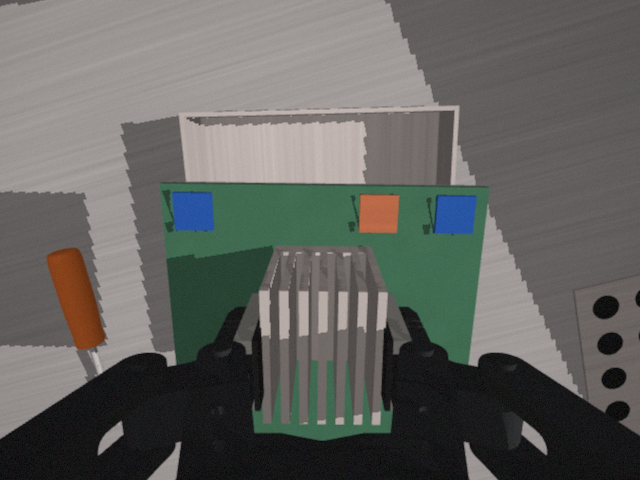

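View pics/s3.png

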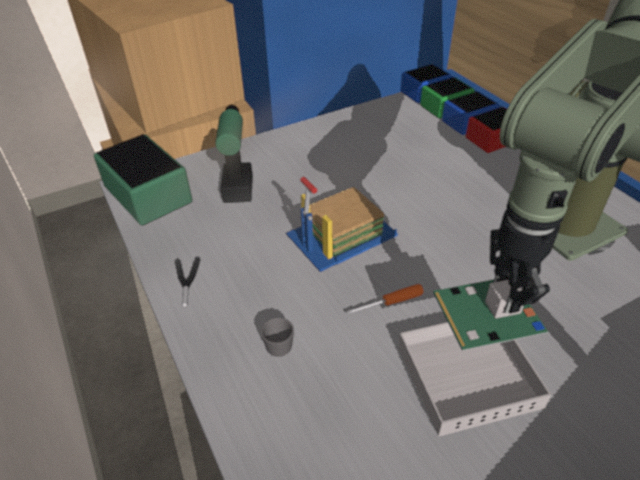

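Request:
step_arm:
  moves:
    - {"claw": 255, "travel": [-0.12, -0.5, 0], "roll": 0}
    - {"claw": 255, "travel": [-0.22, -0.9, 0], "roll": 0}
    - {"claw": 255, "travel": [-0.22, -0.9, 0], "roll": 0}
    - {"claw": 255, "travel": [-0.22, -0.9, 0], "roll": 0}
    - {"claw": 255, "travel": [-0.22, -0.9, 0], "roll": 0}
    - {"claw": 255, "travel": [-0.22, -0.9, 0], "roll": 0}
    - {"claw": 255, "travel": [-0.22, -0.9, 0], "roll": 0}
    - {"claw": 255, "travel": [-0.22, -0.9, 0], "roll": 0}
    - {"claw": 255, "travel": [-0.22, -0.9, 0], "roll": 0}
    - {"claw": 255, "travel": [-0.22, -0.9, 0], "roll": 0}

```text
time: 5.98
eef_pos: [0.4411, -0.1379, 0.1898]
eef_rot: [-0.02, 0.132, 0.991, -0.006]
force: [0.2, -0.2, -3.6]
finger_gap: 0.0353
```

Request:
step_arm:
  moves:
    - {"claw": 255, "travel": [-0.2, -0.9, 0], "roll": 0}
    - {"claw": 255, "travel": [-0.2, -0.8, 0], "roll": -0.3}
    - {"claw": 255, "travel": [0, 0, 0], "roll": -0.7}
    - {"claw": 255, "travel": [0, 0, 0], "roll": -0.7}
    - {"claw": 255, "travel": [0, 0, 0], "roll": -0.7}
    - {"claw": 255, "travel": [0, 0, 0], "roll": 0}
    - {"claw": 255, "travel": [0, 0, 0], "roll": 0}

```text
time: 6.85
eef_pos: [0.4316, -0.2098, 0.1791]
eef_rot: [-0.03, -0.036, 0.999, 0.004]
force: [0.3, -0.3, -3.6]
finger_gap: 0.035
```

Run:
```python
from h import *
p=np.array([.4703,-.2357,.0691])
t=tf(p,(.085-.012-.095,0,0.2))[0]; need(t,p[2]);
wristcam('w4'); im=snap('scene','s4'); im2=snap('top','t4')
cv2.imwrite('pics/s4c.png',cv2.resize(im[90:290,230:470,::-1],None,fx=3,fy=3,interpolation=cv2.INTER_CUBIC))
cv2.imwrite('pics/t4c.png',cv2.resize(im2[200:380,270:470,::-1],None,fx=3,fy=3,interpolation=cv2.INTER_CUBIC))
```

```text
pos [ 0.4316 -0.2098  0.1791] tool y dir 1.643 tilt -0.9982 units [-0.34 -0.71 -0.55]
roll units 0.02
```

View pics/w4.png

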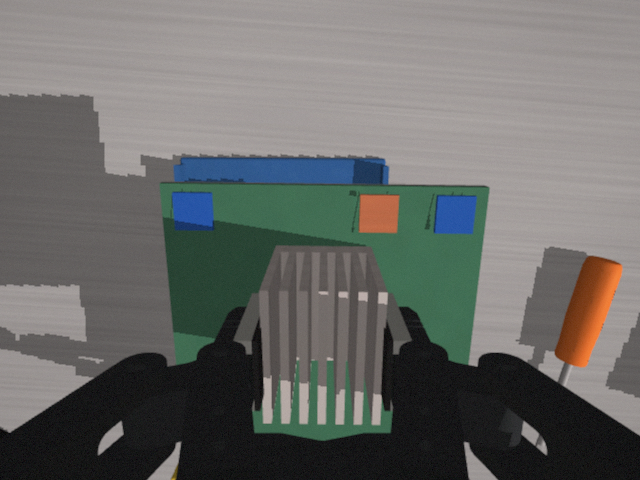

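View pics/s4c.png

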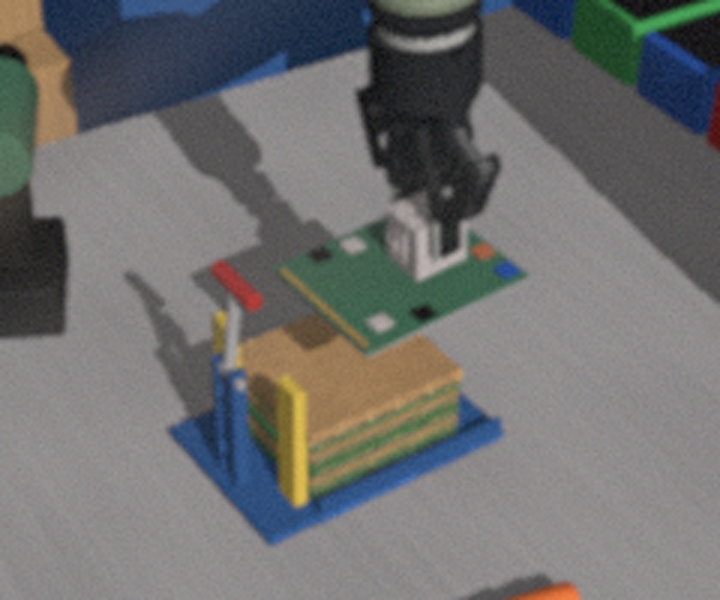

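View pics/t4c.png

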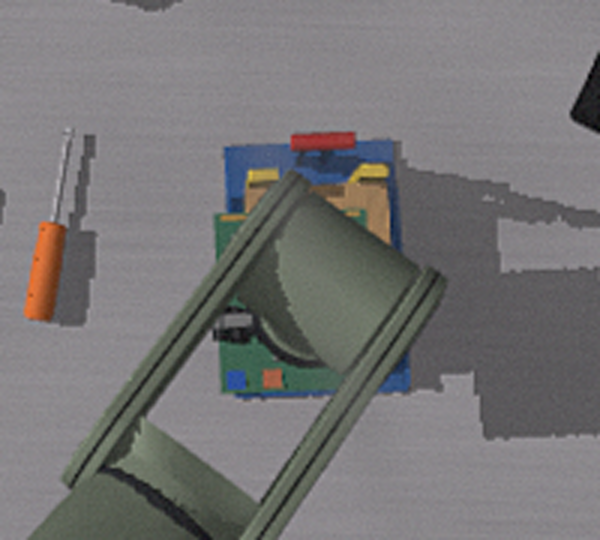

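Run:
```python
from h import *
for k in range(1):
    p,R,o=pose(); print(o['time'],p.round(4),R[:,2].round(4),o['q'].round(4),o['qd'].round(3),o['effort'].round(2))
```

```text
7.0 [ 0.432  -0.21    0.1796] [-0.0587  0.0051 -0.9983] [-0.6131  0.0933  1.7844 -0.0306  1.315  -2.2488] [ 0.    -0.006 -0.007  0.001 -0.002 -0.002] [-2.000e-02 -3.317e+01 -2.888e+01 -1.200e-01  2.400e-01  1.000e-02]
```

Request:
step_arm:
  moves:
    - {"claw": 255, "travel": [0, 0, 0], "roll": 0}
    - {"claw": 255, "travel": [0, 0, 0], "roll": 0}
    - {"claw": 255, "travel": [0, 0, 0], "roll": 0}

```text
time: 7.38
eef_pos: [0.4322, -0.21, 0.18]
eef_rot: [-0.029, -0.036, 0.999, 0.003]
force: [-0.8, 0.4, -3.7]
finger_gap: 0.0353
```

Run:
```python
from h import *
for k in range(1):
    p,R,o=pose(); print(o['time'],p.round(4),R[:,2].round(4),o['q'].round(4),o['qd'].round(3),o['effort'].round(2))
```

```text
7.375 [ 0.4322 -0.21    0.18  ] [-0.058   0.0046 -0.9983] [-0.6129  0.0929  1.7841 -0.0306  1.3149 -2.2481] [ 0.001 -0.001 -0.001  0.001  0.002  0.001] [  0.   -33.3  -29.02  -0.12   0.23  -0.  ]
```

Request:
step_arm:
  moves:
    - {"claw": 255, "travel": [0, 0, -0.5], "roll": 0}
    - {"claw": 255, "travel": [0, 0, -0.5], "roll": 0}
    - {"claw": 255, "travel": [0, 0, 0], "roll": 0}

```text
time: 7.75
eef_pos: [0.4344, -0.2101, 0.2205]
eef_rot: [-0.029, -0.036, 0.999, 0.004]
force: [-0.1, -0.2, -4.9]
finger_gap: 0.0352
```

```bash
cat > st.py <<'E'
from h import *
p,R,o=pose(); print(o['time'],p.round(4),R[:,2].round(4),o['q'].round(4))
E
python3 st.py
```

```text
7.75 [ 0.4344 -0.2101  0.2205] [-0.0586  0.0049 -0.9983] [-0.6104  0.056   1.7352 -0.03    1.4014 -2.2481]
```

Request:
step_arm:
  moves:
    - {"claw": 255, "travel": [-0.5, 0, 0], "roll": 0}
    - {"claw": 255, "travel": [-0.5, 0, 0], "roll": 0}
    - {"claw": 255, "travel": [0, 0, 0], "roll": 0}

```text
time: 8.12
eef_pos: [0.4737, -0.2065, 0.2155]
eef_rot: [-0.031, -0.036, 0.999, 0.004]
force: [-0.1, -0.3, -3.9]
finger_gap: 0.0351
```

```bash
python3 st.py
```

```text
8.125 [ 0.4737 -0.2065  0.2155] [-0.0616  0.0065 -0.9981] [-0.5618  0.1369  1.6574 -0.0277  1.403  -2.1992]
```

Request:
step_arm:
  moves:
    - {"claw": 255, "travel": [0, 0.9, 0], "roll": 0}
    - {"claw": 255, "travel": [0, 0.9, 0], "roll": 0}
    - {"claw": 255, "travel": [0, 0, 0], "roll": 0}

```text
time: 8.5
eef_pos: [0.4652, -0.1329, 0.2133]
eef_rot: [-0.034, -0.035, 0.999, 0.005]
force: [-0.2, 0.0, -4.9]
finger_gap: 0.035
```

```bash
python3 st.py
```

```text
8.5 [ 0.4652 -0.1329  0.2133] [-0.0678  0.0084 -0.9977] [-0.4432  0.0744  1.7314 -0.0217  1.4007 -2.0801]
```

Request:
step_arm:
  moves:
    - {"claw": 255, "travel": [0.9, 0, 0], "roll": 0}
    - {"claw": 255, "travel": [0.9, 0, 0], "roll": 0}
    - {"claw": 255, "travel": [0, 0, 0], "roll": 0}

```text
time: 8.88
eef_pos: [0.3898, -0.1392, 0.2165]
eef_rot: [-0.036, -0.035, 0.999, 0.005]
force: [0.3, -0.2, -3.8]
finger_gap: 0.0348
```

```bash
python3 st.py
```

```text
8.875 [ 0.3898 -0.1392  0.2165] [-0.0713  0.0071 -0.9974] [-0.5295 -0.084   1.8823 -0.0302  1.4085 -2.1653]
```

```bash
cat > bt.py <<'E'
from h import *
c=env.get_calibration('wrist'); M=np.array(c['mount']); Ri=M[:3,:3].T
C['tool']=dict(R=Ri,t=-Ri@M[:3,3],mtx=c['mtx'])
F=np.diag([-1,1,-1.])  # board axes in tool
def bt(p,L): # p: hs-centre offset x,y in tool, yaw, tcp height above board underside
    L=np.array(L,float)-[-.025,0,0]
    v=Ro.from_euler('z',p[2]).apply(F@L); return np.array([[v[0]+p[0],v[1]+p[1],v[2]+p[3]]])
if __name__=='__main__':
    h=.005
    O=[('tool',(-.07,-.06,h),(162,183)),('tool',(-.07,.06,h),(488,187))]
    p,r=fit(bt,[0,0,0,.018],O); print(p.round(4),r.round(2).tolist())
E
python3 bt.py
```

```text
[0.0016 0.0016 0.0116 0.0203] [[-0.0, 0.0], [0.0, 0.0]]
```

```bash
cat > go.py <<'E'
import sys
from bt import *
S=np.array([.4703,-.2357,.0691])
def state(xs,zs):
    p,R,o=pose(); pb=[.0014,.0010,.010,.0195]
    b=p+R@bt(pb,(.07,0,0))[0]; f=p+R@bt(pb,(-.07,0,0))[0]
    c,s=np.cos(S[2]),np.sin(S[2]); L=lambda w:(np.array([[c,s],[-s,c]])@(w[:2]-S[:2]))
    xb=b-f; print('t',o['time'],'back in stand',L(b).round(4),'z back',b[2].round(4),'front',f[2].round(4),'yawerr',(np.arctan2(xb[1],xb[0])-S[2]).round(4),'tilt',R[:,2].round(3),'F',o['force'].round(1))
    t=tf(S,(xs,0,zs))[0]; print('tool units',(R.T@(t-b)/.04).round(3))
if __name__=='__main__': state(float(sys.argv[1]),float(sys.argv[2]))
E
python3 go.py .075 .11
```

```text
t 8.875 back in stand [0.0184 0.1023] z back 0.1905 front 0.2004 yawerr -0.0078 tilt [-0.071  0.007 -0.997] F [ 0.3 -0.2 -3.8]
tool units [-1.549 -2.584  1.876]
```

Request:
step_arm:
  moves:
    - {"claw": 255, "travel": [-0.5, -0.87, 0.1], "roll": 0}
    - {"claw": 255, "travel": [-0.5, -0.87, 0.2], "roll": 0}
    - {"claw": 255, "travel": [-0.5, -0.87, 0.3], "roll": -0.06}
    - {"claw": 255, "travel": [0, 0, 0], "roll": 0}

```text
time: 9.38
eef_pos: [0.4576, -0.2446, 0.1858]
eef_rot: [-0.034, -0.039, 0.999, 0.004]
force: [0.0, -0.2, -3.8]
finger_gap: 0.0355
```

```bash
python3 go.py .075 .085
```

```text
t 9.375 back in stand [ 0.0788 -0.0069] z back 0.16 front 0.1695 yawerr -0.0012 tilt [-0.068  0.005 -0.998] F [ 0.  -0.2 -3.8]
tool units [-0.035  0.155  1.879]
```

Request:
step_arm:
  moves:
    - {"claw": 255, "travel": [0.01, 0.08, 0.5], "roll": 0}
    - {"claw": 255, "travel": [0, 0.08, 0.5], "roll": 0}
    - {"claw": 255, "travel": [0, 0, 0.5], "roll": 0}
    - {"claw": 255, "travel": [0, 0, 0.3], "roll": 0}
    - {"claw": 255, "travel": [0, 0, 0], "roll": 0}

```text
time: 10.0
eef_pos: [0.452, -0.2386, 0.112]
eef_rot: [-0.034, -0.038, 0.999, 0.004]
force: [-0.1, 0.2, -4.1]
finger_gap: 0.0354
```

Run:
```python
from go import *
state(.075,.08)
wristcam('w5'); im=snap('scene','s5'); im2=snap('top','t5')
cv2.imwrite('pics/s5c.png',cv2.resize(im[150:290,270:420,::-1],None,fx=4,fy=4,interpolation=cv2.INTER_CUBIC))
cv2.imwrite('pics/t5c.png',cv2.resize(im2[230:350,320:440,::-1],None,fx=4,fy=4,interpolation=cv2.INTER_CUBIC))
```

```text
t 10.0 back in stand [ 0.0736 -0.0007] z back 0.0862 front 0.0957 yawerr -0.0027 tilt [-0.068  0.005 -0.998] F [-0.1  0.2 -4.1]
tool units [-0.045  0.017  0.153]
```

View pics/s5c.png

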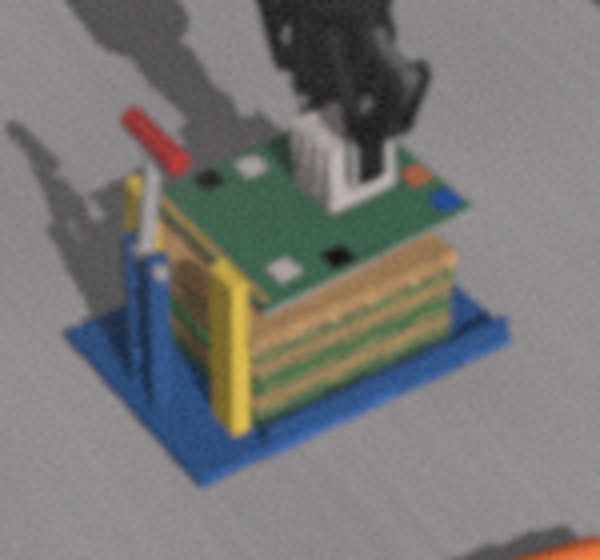

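View pics/t5c.png

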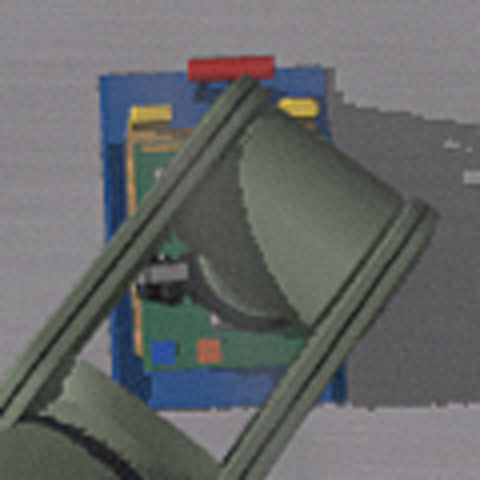

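View pics/w5.png

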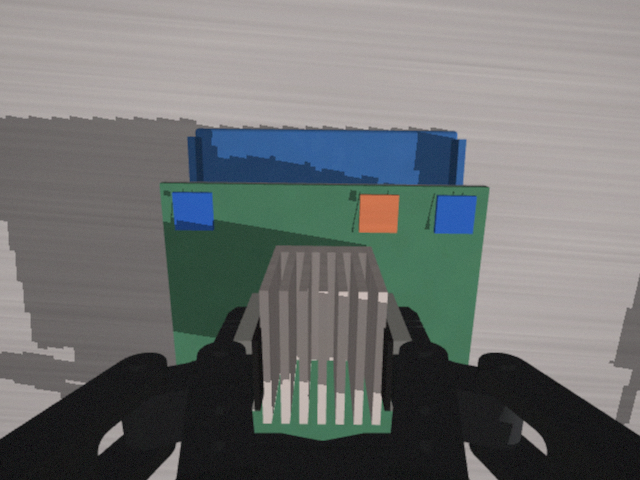

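Request:
step_arm:
  moves:
    - {"claw": 255, "travel": [0, 0, 0.15], "roll": 0}
    - {"claw": 255, "travel": [-0.02, 0, 0.1], "roll": 0}
    - {"claw": 255, "travel": [0, 0, 0], "roll": 0}

```text
time: 10.52
eef_pos: [0.4548, -0.2404, 0.1049]
eef_rot: [-0.031, -0.038, 0.999, 0.001]
force: [-0.4, -0.5, -3.7]
finger_gap: 0.0352
```

```bash
python3 go.py .075 .072
```

```text
t 10.525 back in stand [ 0.0765 -0.0028] z back 0.0797 front 0.0883 yawerr -0.003 tilt [-0.062  0.    -0.998] F [-0.4 -0.5 -3.7]
tool units [0.024 0.07  0.194]
```

Request:
step_arm:
  moves:
    - {"claw": 255, "travel": [0.03, 0.02, 0.1], "roll": 0}
    - {"claw": 255, "travel": [0, 0, 0], "roll": 0}

```text
time: 10.78
eef_pos: [0.4534, -0.2398, 0.1009]
eef_rot: [-0.031, -0.038, 0.999, 0.001]
force: [0.2, -0.6, -3.0]
finger_gap: 0.0351
```

```bash
python3 go.py .075 .072
```

```text
t 10.775 back in stand [ 0.0751 -0.0021] z back 0.0757 front 0.0842 yawerr -0.003 tilt [-0.061 -0.    -0.998] F [ 0.2 -0.6 -3. ]
tool units [-0.004  0.052  0.092]
```

Request:
step_arm:
  moves:
    - {"claw": 255, "travel": [0, 0.02, 0.08], "roll": 0}
    - {"claw": 255, "travel": [0, 0, 0], "roll": 0}

```text
time: 11.02
eef_pos: [0.4537, -0.2399, 0.0989]
eef_rot: [-0.03, -0.038, 0.999, -0.0]
force: [-1.9, 1.2, -0.2]
finger_gap: 0.0354
```

```bash
python3 go.py .075 .072
```

```text
t 11.025 back in stand [ 0.0754 -0.0024] z back 0.0739 front 0.0822 yawerr -0.0033 tilt [-0.06  -0.002 -0.998] F [-1.9  1.2 -0.2]
tool units [0.008 0.059 0.047]
```

Request:
step_arm:
  moves:
    - {"claw": 255, "travel": [0, 0, 0.08], "roll": 0}
    - {"claw": 255, "travel": [0, 0, 0.08], "roll": 0}

```text
time: 11.28
eef_pos: [0.4533, -0.2404, 0.0947]
eef_rot: [-0.03, -0.038, 0.999, -0.001]
force: [-7.3, 2.1, 8.4]
finger_gap: 0.0352
```

```bash
python3 go.py .075 .072
```

```text
t 11.275 back in stand [ 0.075  -0.0028] z back 0.0696 front 0.078 yawerr -0.0031 tilt [-0.06  -0.004 -0.998] F [-7.3  2.1  8.4]
tool units [ 0.003  0.071 -0.061]
```

Request:
step_arm:
  moves:
    - {"claw": 255, "travel": [0, 0, 0.1], "roll": 0}
    - {"claw": 255, "travel": [0, 0, 0.1], "roll": 0}

```text
time: 11.52
eef_pos: [0.4523, -0.241, 0.0895]
eef_rot: [-0.031, -0.038, 0.999, -0.001]
force: [-6.7, 4.0, 15.1]
finger_gap: 0.0354
```

```bash
python3 go.py .075 .072
```

```text
t 11.525 back in stand [ 0.0739 -0.0034] z back 0.0643 front 0.0729 yawerr -0.0031 tilt [-0.061 -0.004 -0.998] F [-6.7  4.  15.1]
tool units [-0.015  0.084 -0.195]
```

Run:
```python
from go import *
wristcam('w6'); im=snap('scene','s6')
cv2.imwrite('pics/s6c.png',cv2.resize(im[150:290,270:420,::-1],None,fx=4,fy=4,interpolation=cv2.INTER_CUBIC))
state(.075,.08)
```

```text
t 11.625 back in stand [ 0.074  -0.0034] z back 0.0644 front 0.073 yawerr -0.0031 tilt [-0.061 -0.004 -0.998] F [-7.5  2.3 13.4]
tool units [-0.002  0.084 -0.39 ]
```

View pics/s6c.png

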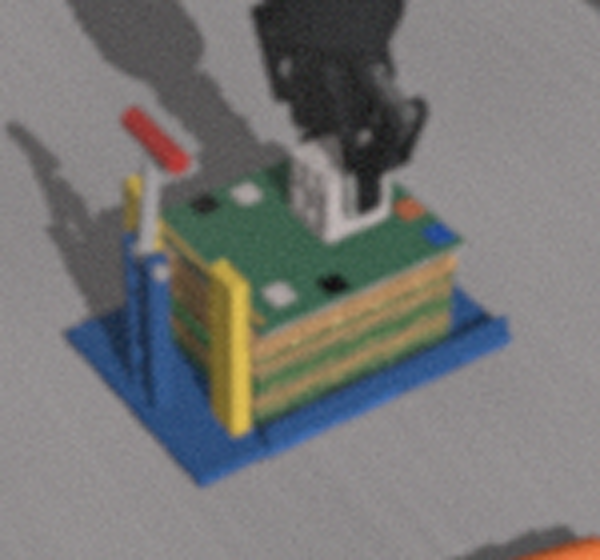

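View pics/w6.png

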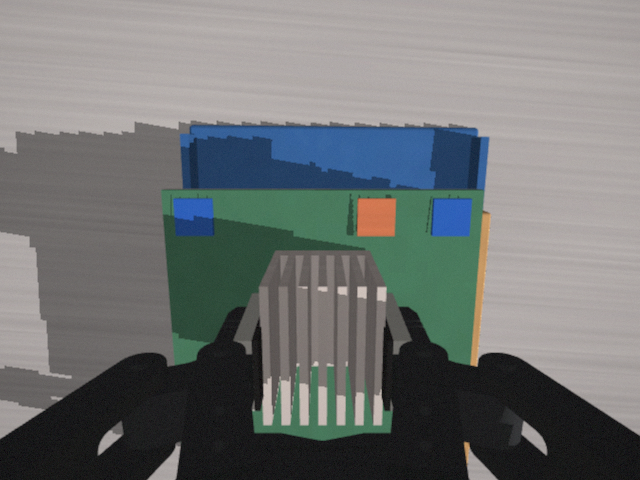

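Request:
step_arm:
  moves:
    - {"claw": 255, "travel": [-0.05, 0.04, -0.08], "roll": 0}
    - {"claw": 255, "travel": [-0.1, 0.02, 0], "roll": -0.02}
    - {"claw": 255, "travel": [-0.08, 0, 0], "roll": 0}

```text
time: 12.0
eef_pos: [0.4606, -0.2387, 0.0932]
eef_rot: [-0.032, -0.039, 0.999, -0.002]
force: [-10.7, -1.7, 6.1]
finger_gap: 0.0351
```

```bash
python3 go.py .085 .072
```

```text
t 12.0 back in stand [ 0.0823 -0.0014] z back 0.0677 front 0.0767 yawerr -0.0005 tilt [-0.064 -0.006 -0.998] F [-10.7  -1.7   6.1]
tool units [-0.061  0.034 -0.111]
```

Request:
step_arm:
  moves:
    - {"claw": 255, "travel": [-0.08, 0, -0.02], "roll": 0}
    - {"claw": 255, "travel": [-0.05, 0, 0], "roll": 0}

```text
time: 12.25
eef_pos: [0.4608, -0.2385, 0.0934]
eef_rot: [-0.039, -0.039, 0.999, -0.001]
force: [-9.2, 0.4, 9.1]
finger_gap: 0.0349
```

```bash
python3 go.py .085 .072
python3 - <<'E'
from go import *
im=snap('scene','s7')
cv2.imwrite('pics/s7c.png',cv2.resize(im[150:290,270:420,::-1],None,fx=4,fy=4,interpolation=cv2.INTER_CUBIC))
im2=snap('top','t7')
cv2.imwrite('pics/t7c.png',cv2.resize(im2[230:350,320:440,::-1],None,fx=4,fy=4,interpolation=cv2.INTER_CUBIC))
E
```

```text
t 12.25 back in stand [ 0.0821 -0.0013] z back 0.0668 front 0.0776 yawerr -0.0016 tilt [-0.077 -0.005 -0.997] F [-9.2  0.4  9.1]
tool units [-0.063  0.032 -0.136]
```

View pics/s7c.png

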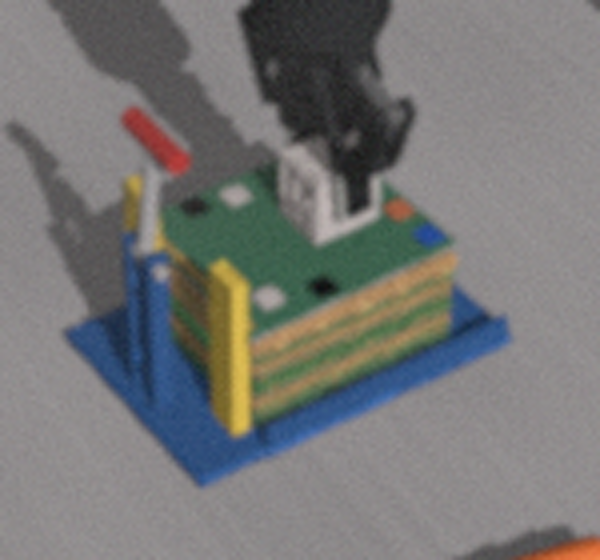

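View pics/t7c.png

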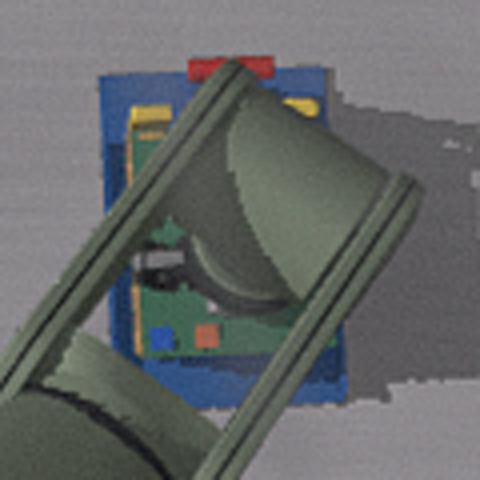

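Request:
step_arm:
  moves:
    - {"claw": 0, "travel": [0, 0, 0], "roll": 0}
    - {"claw": 0, "travel": [0, 0, 0], "roll": 0}
    - {"claw": 0, "travel": [0, 0, 0], "roll": 0}
    - {"claw": 0, "travel": [0, 0, 0], "roll": 0}

```text
time: 12.85
eef_pos: [0.4625, -0.2382, 0.0929]
eef_rot: [-0.037, -0.039, 0.999, -0.001]
force: [-0.6, 0.8, -0.6]
finger_gap: 0.0857
```

```bash
python3 st.py;  python3 - <<'E'
from go import *
print(env.get_obs()['force'])
wristcam('w8')
im=snap('scene','s8')
cv2.imwrite('pics/s8c.png',cv2.resize(im[150:290,270:420,::-1],None,fx=4,fy=4,interpolation=cv2.INTER_CUBIC))
E
```

```text
12.85 [ 0.4625 -0.2382  0.0929] [-0.0747 -0.0045 -0.9972] [-0.6134  0.2923  1.749  -0.0509  1.1594 -2.2405]
[-0.5805926   0.77953787 -0.63817901]
```

View pics/s8c.png

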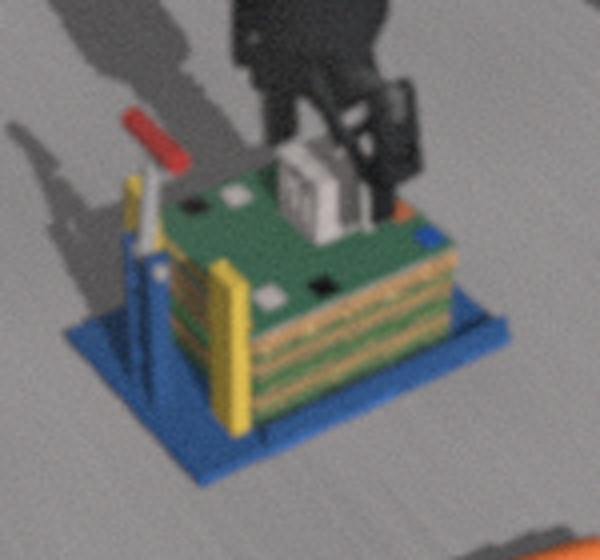

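View pics/w8.png

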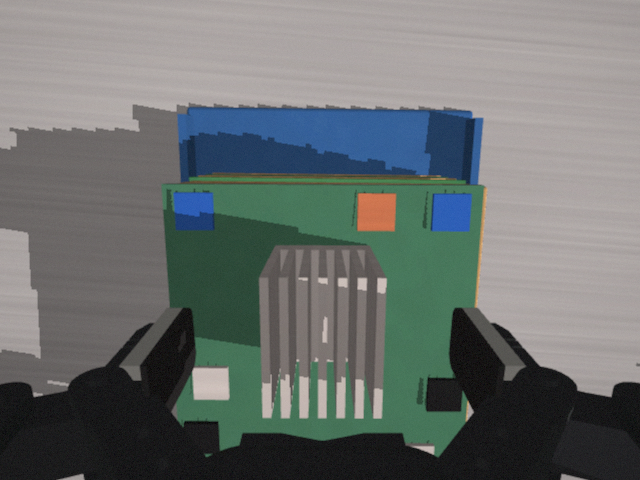

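Request:
step_arm:
  moves:
    - {"claw": 0, "travel": [0, 0, -0.5], "roll": 0}
    - {"claw": 0, "travel": [0, 0, -0.8], "roll": 0}
    - {"claw": 0, "travel": [0, 0, -0.9], "roll": 0}
    - {"claw": 0, "travel": [0, 0, -0.9], "roll": 0}
    - {"claw": 255, "travel": [0.4, 0, -0.5], "roll": 0}
    - {"claw": 255, "travel": [0.9, 0, 0], "roll": 0}
    - {"claw": 255, "travel": [0.6, 0, 0], "roll": 0}
    - {"claw": 255, "travel": [0, 0, 0], "roll": 0}

```text
time: 13.95
eef_pos: [0.3966, -0.2433, 0.2471]
eef_rot: [-0.037, -0.04, 0.999, -0.001]
force: [0.5, 0.0, 0.3]
finger_gap: 0.0123
```

```bash
python3 st.py;  python3 - <<'E'
from go import *
wristcam('w9')
im=snap('scene','s9'); im2=snap('top','t9')
cv2.imwrite('pics/s9c.png',cv2.resize(im[150:290,270:420,::-1],None,fx=4,fy=4,interpolation=cv2.INTER_CUBIC))
cv2.imwrite('pics/t9c.png',cv2.resize(im2[230:350,320:440,::-1],None,fx=5,fy=5,interpolation=cv2.INTER_CUBIC))
E
```

```text
13.95 [ 0.3966 -0.2433  0.2471] [-0.0741 -0.0049 -0.9972] [-7.0110e-01 -4.0000e-04  1.7376e+00 -5.1900e-02  1.4582e+00 -2.3439e+00]
```

View pics/s9c.png

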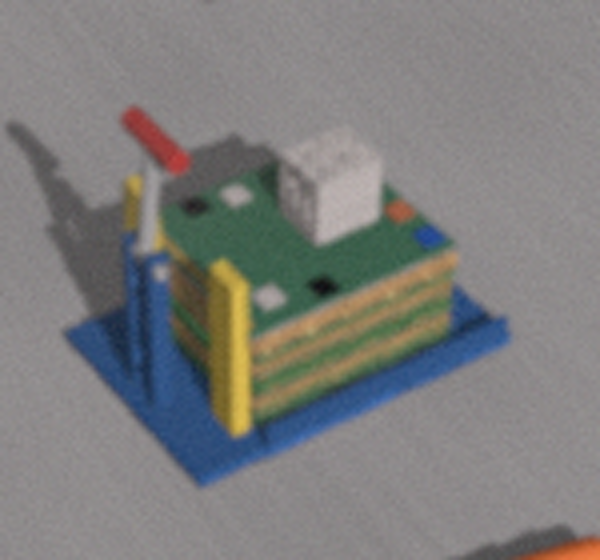

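View pics/w9.png

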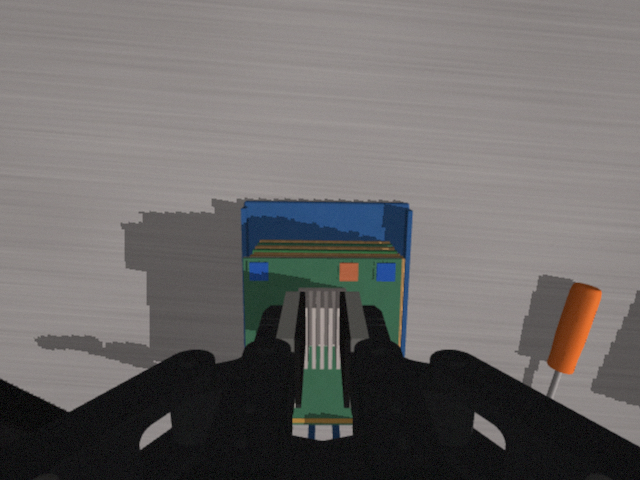

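View pics/t9c.png

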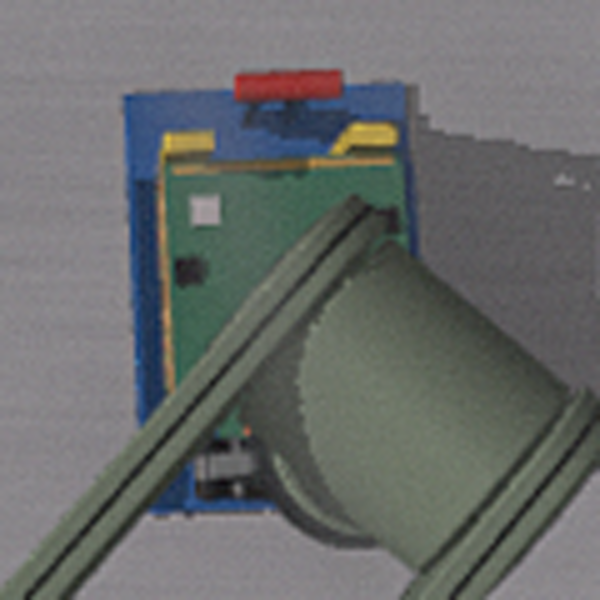

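Run:
```python
from go import *
for xb in (.085,.08):
  for x,y in ((0,.06),(0,-.06),(-.14,.06)):
    w=tf(S,(xb+x,y,.077)); print(xb,x,y,'t9c',((proj('top',w)-[320,230])*5).round(0).tolist(),'s9c',((proj('scene',w)-[270,150])*4).round(0).tolist())
for y in (.057,.033,-.033,-.057):
    for z in (.117,.077): print('stop',y,z,((proj('top',tf(S,(.085,y,z)))-[320,230])*5).round().tolist())
im=cv2.imread('pics/t9.png'); cv2.imwrite('pics/t9d.png',cv2.resize(im[250:270,345:410],None,fx=12,fy=12,interpolation=cv2.INTER_CUBIC))
```

```text
0.085 0 0.06 t9c [[156.0, 164.0]] s9c [[252.0, 341.0]]
0.085 0 -0.06 t9c [[394.0, 153.0]] s9c [[136.0, 225.0]]
0.085 -0.14 0.06 t9c [[170.0, 445.0]] s9c [[457.0, 249.0]]
0.08 0 0.06 t9c [[156.0, 174.0]] s9c [[260.0, 338.0]]
0.08 0 -0.06 t9c [[395.0, 163.0]] s9c [[144.0, 222.0]]
0.08 -0.14 0.06 t9c [[170.0, 455.0]] s9c [[464.0, 245.0]]
stop 0.057 0.117 [[163.0, 155.0]]
stop 0.057 0.077 [[162.0, 164.0]]
stop 0.033 0.117 [[212.0, 153.0]]
stop 0.033 0.077 [[209.0, 162.0]]
stop -0.033 0.117 [[347.0, 146.0]]
stop -0.033 0.077 [[340.0, 156.0]]
stop -0.057 0.117 [[396.0, 144.0]]
stop -0.057 0.077 [[388.0, 153.0]]
```

View pics/t9d.png

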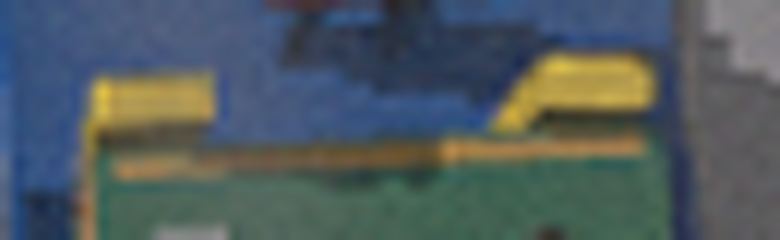

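```bash
cat > nx.py <<'E'
import sys
from go import *
t=tf(S,[float(a) for a in sys.argv[1:4]])[0]; need(t,S[2])
p,R,o=pose(); c,s=np.cos(S[2]),np.sin(S[2]); print('tcp in stand',(np.array([[c,s],[-s,c]])@(p[:2]-S[:2])).round(4),'z',p[2].round(4),'F',o['force'].round(1),'t',o['time'],'tz',R[:,2].round(3))
E
python3 nx.py .150 0 .25
```

```text
pos [ 0.3979 -0.2432  0.2466] tool y dir 1.652 tilt -0.99722 units [-5.55 -0.   -0.5 ]
roll units 0.08
tcp in stand [-0.0728 -0.0025] z 0.2466 F [ 0.1 -0.5 -0.6] t 14.1 tz [-0.074 -0.004 -0.997]
```

Request:
step_arm:
  moves:
    - {"claw": 255, "travel": [-0.4, 0, -0.4], "roll": 0}
    - {"claw": 255, "travel": [-0.8, 0, -0.1], "roll": 0}
    - {"claw": 255, "travel": [-0.9, 0, 0], "roll": 0}
    - {"claw": 255, "travel": [-0.9, 0, 0], "roll": 0}
    - {"claw": 255, "travel": [-0.9, 0, 0], "roll": 0}
    - {"claw": 255, "travel": [-0.9, 0, 0], "roll": 0}
    - {"claw": 255, "travel": [-0.8, 0, 0], "roll": 0}
    - {"claw": 255, "travel": [0, 0, 0], "roll": 0}

```text
time: 15.1
eef_pos: [0.6353, -0.2209, 0.2431]
eef_rot: [-0.039, -0.043, 0.998, 0.001]
force: [0.0, -0.3, -0.7]
finger_gap: 0.0001
```

```bash
python3 nx.py .145 0 .168
python3 - <<'E'
from go import *
im=snap('scene','s10'); im2=snap('top','t10')
cv2.imwrite('pics/s10c.png',cv2.resize(im[90:290,240:440,::-1],None,fx=3,fy=3,interpolation=cv2.INTER_CUBIC))
E
```

```text
pos [ 0.6353 -0.2209  0.2431] tool y dir 1.657 tilt -0.99697 units [ 0.37 -0.09  1.91]
roll units 0.12
tcp in stand [0.1656 0.0034] z 0.2431 F [ 0.  -0.3 -0.7] t 15.1 tz [-0.078 -0.001 -0.997]
```

View pics/s10c.png

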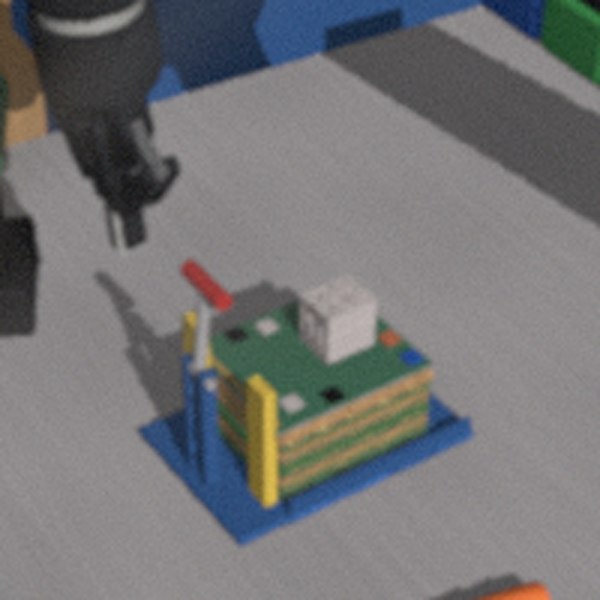

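View pics/t10.png

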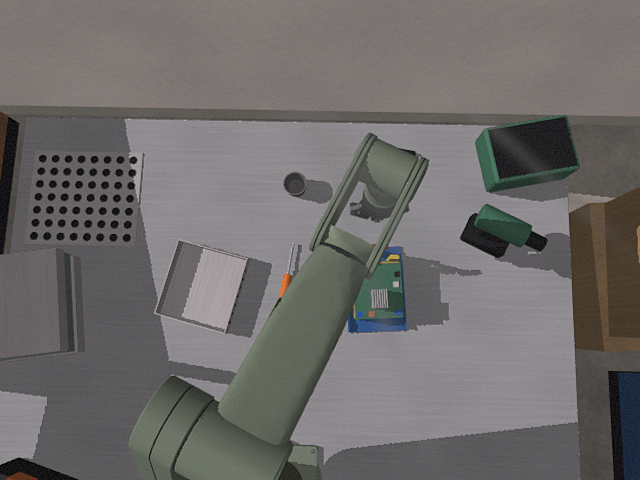

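Request:
step_arm:
  moves:
    - {"claw": 255, "travel": [0, -0.03, 0.5], "roll": 0.1}
    - {"claw": 255, "travel": [0, -0.03, 0.6], "roll": 0}
    - {"claw": 255, "travel": [0, -0.03, 0.6], "roll": 0}
    - {"claw": 255, "travel": [0.1, 0, 0.2], "roll": 0}
    - {"claw": 255, "travel": [0.1, 0, 0], "roll": 0}
    - {"claw": 255, "travel": [0, 0, 0], "roll": 0}

```text
time: 15.95
eef_pos: [0.6143, -0.2266, 0.1645]
eef_rot: [-0.041, -0.033, 0.999, 0.001]
force: [-0.5, -1.5, 0.4]
finger_gap: -0.0003
```

```bash
python3 nx.py .135 0 .168
python3 - <<'E'
from go import *
im=snap('scene','s11')
cv2.imwrite('pics/s11c.png',cv2.resize(im[120:290,260:430,::-1],None,fx=3.5,fy=3.5,interpolation=cv2.INTER_CUBIC))
E
```

```text
pos [ 0.6143 -0.2266  0.1645] tool y dir 1.636 tilt -0.99671 units [ 0.24  0.02 -0.07]
roll units -0.03
tcp in stand [ 0.1443 -0.0008] z 0.1645 F [-0.5 -1.5  0.4] t 15.95 tz [-0.081 -0.001 -0.997]
```

View pics/s11c.png

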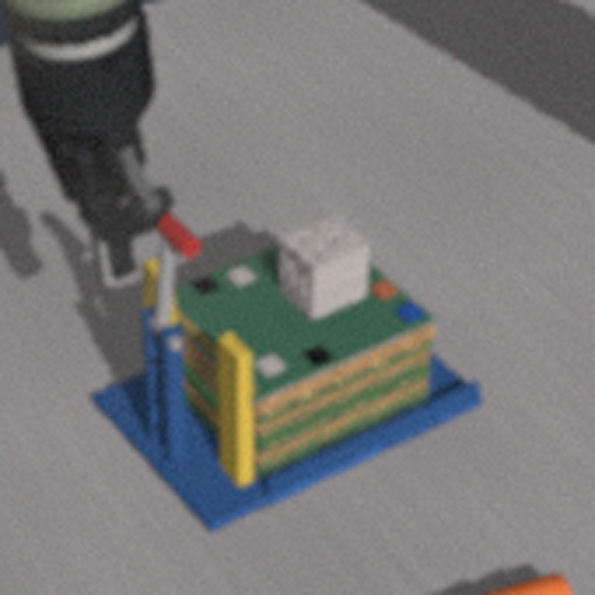

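Request:
step_arm:
  moves:
    - {"claw": 255, "travel": [0.2, 0, 0], "roll": 0}
    - {"claw": 255, "travel": [0.2, 0, 0], "roll": 0}
    - {"claw": 255, "travel": [0.2, 0, 0], "roll": 0}
    - {"claw": 255, "travel": [0.2, 0, 0], "roll": 0}
    - {"claw": 255, "travel": [0, 0, 0], "roll": 0}

```text
time: 16.62
eef_pos: [0.5824, -0.2294, 0.1702]
eef_rot: [-0.037, -0.033, 0.999, -0.0]
force: [0.0, -0.3, -1.1]
finger_gap: 0.0001
```

```bash
python3 nx.py .098 0 .168
python3 - <<'E'
from go import *
im=snap('scene','s12')
cv2.imwrite('pics/s12c.png',cv2.resize(im[120:290,260:430,::-1],None,fx=3.5,fy=3.5,interpolation=cv2.INTER_CUBIC))
E
```

```text
pos [ 0.5824 -0.2294  0.1702] tool y dir 1.636 tilt -0.9972 units [0.35 0.04 0.08]
roll units -0.03
tcp in stand [ 0.1123 -0.0015] z 0.1702 F [ 0.  -0.3 -1.1] t 16.625 tz [-0.075 -0.003 -0.997]
```

View pics/s12c.png

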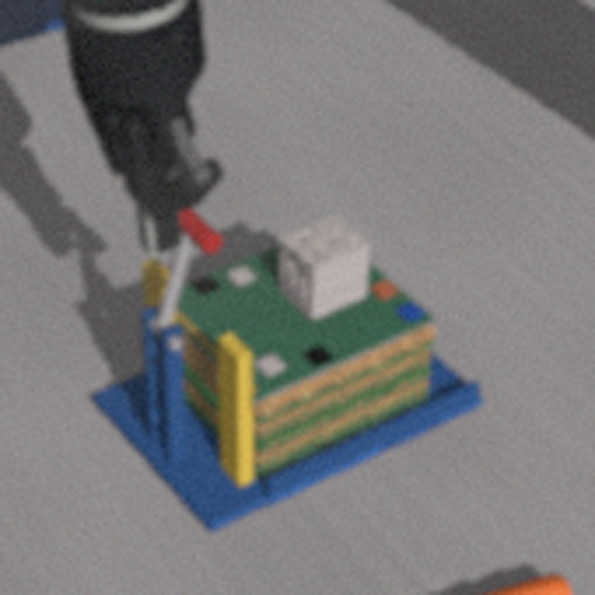

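Arm is tipping forward. Push further, then back off upward.

Request:
step_arm:
  moves:
    - {"claw": 255, "travel": [0.2, 0.02, 0], "roll": 0}
    - {"claw": 255, "travel": [0.2, 0.02, 0], "roll": 0}
    - {"claw": 255, "travel": [0.2, 0, 0], "roll": 0}
    - {"claw": 255, "travel": [0, 0, 0], "roll": 0}

```text
time: 17.18
eef_pos: [0.5571, -0.2293, 0.1718]
eef_rot: [-0.037, -0.033, 0.999, -0.0]
force: [-0.6, -0.2, -0.0]
finger_gap: 0.0004
```

```bash
python3 nx.py .098 0 .168
python3 - <<'E'
from go import *
im=snap('scene','s13')
cv2.imwrite('pics/s13c.png',cv2.resize(im[120:290,260:430,::-1],None,fx=3.5,fy=3.5,interpolation=cv2.INTER_CUBIC))
E
```

```text
pos [ 0.5571 -0.2293  0.1718] tool y dir 1.636 tilt -0.99721 units [-0.28 -0.01  0.07]
roll units -0.02
tcp in stand [0.0871 0.0004] z 0.1718 F [-0.6 -0.2 -0. ] t 17.175 tz [-0.075 -0.003 -0.997]
```

View pics/s13c.png

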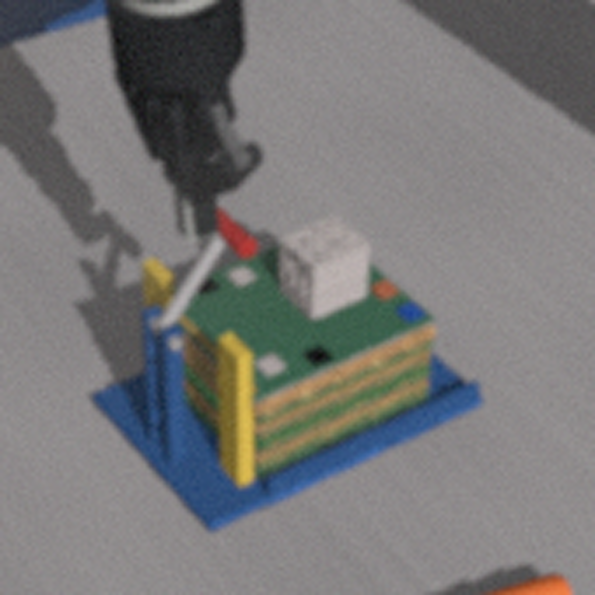

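Request:
step_arm:
  moves:
    - {"claw": 255, "travel": [-0.2, 0, -0.3], "roll": 0}
    - {"claw": 255, "travel": [0, 0, -0.9], "roll": 0}
    - {"claw": 255, "travel": [0, 0, -0.9], "roll": 0}
    - {"claw": 255, "travel": [0, 0, 0], "roll": 0}
    - {"claw": 255, "travel": [0, 0, 0], "roll": 0}
    - {"claw": 255, "travel": [0, 0, 0], "roll": 0}
    - {"claw": 255, "travel": [0, 0, 0], "roll": 0}
    - {"claw": 255, "travel": [0, 0, 0], "roll": 0}
    - {"claw": 255, "travel": [0, 0, 0], "roll": 0}
    - {"claw": 255, "travel": [0, 0, 0], "roll": 0}

```text
time: 18.48
eef_pos: [0.5728, -0.2274, 0.2551]
eef_rot: [-0.04, -0.033, 0.999, 0.001]
force: [-0.7, -0.4, 0.9]
finger_gap: -0.0002
```

Request:
step_arm:
  moves:
    - {"claw": 255, "travel": [0, 0, 0], "roll": 0}
    - {"claw": 255, "travel": [0, 0, 0], "roll": 0}
    - {"claw": 255, "travel": [0, 0, 0], "roll": 0}
    - {"claw": 255, "travel": [0, 0, 0], "roll": 0}
    - {"claw": 255, "travel": [0, 0, 0], "roll": 0}
    - {"claw": 255, "travel": [0, 0, 0], "roll": 0}
    - {"claw": 255, "travel": [0, 0, 0], "roll": 0}
    - {"claw": 255, "travel": [0, 0, 0], "roll": 0}
    - {"claw": 255, "travel": [0, 0, 0], "roll": 0}
    - {"claw": 255, "travel": [0, 0, 0], "roll": 0}

```text
time: 19.73
eef_pos: [0.5729, -0.2275, 0.2553]
eef_rot: [-0.039, -0.033, 0.999, 0.001]
force: [-0.0, 0.4, -0.0]
finger_gap: -0.0004
```

Request:
step_arm:
  moves:
    - {"claw": 255, "travel": [0, 0, 0], "roll": 0}
    - {"claw": 255, "travel": [0, 0, 0], "roll": 0}
    - {"claw": 255, "travel": [0, 0, 0], "roll": 0}
    - {"claw": 255, "travel": [0, 0, 0], "roll": 0}
    - {"claw": 255, "travel": [0, 0, 0], "roll": 0}
    - {"claw": 255, "travel": [0, 0, 0], "roll": 0}
    - {"claw": 255, "travel": [0, 0, 0], "roll": 0}
    - {"claw": 255, "travel": [0, 0, 0], "roll": 0}
    - {"claw": 255, "travel": [0, 0, 0], "roll": 0}
    - {"claw": 255, "travel": [0, 0, 0], "roll": 0}

```text
time: 20.98
eef_pos: [0.5729, -0.2275, 0.2553]
eef_rot: [-0.039, -0.033, 0.999, 0.001]
force: [0.4, 0.1, -0.2]
finger_gap: -0.0
```

```bash
python3 nx.py .098 0 .168
python3 - <<'E'
from go import *
im=snap('scene','s14')
cv2.imwrite('pics/s14c.png',cv2.resize(im[120:290,260:430,::-1],None,fx=3.5,fy=3.5,interpolation=cv2.INTER_CUBIC))
E
```

```text
pos [ 0.5729 -0.2275  0.2553] tool y dir 1.637 tilt -0.99688 units [-0.05 -0.04  2.18]
roll units -0.02
tcp in stand [0.1029 0.0011] z 0.2553 F [ 0.4  0.1 -0.2] t 20.975 tz [-0.079 -0.    -0.997]
```

View pics/s14c.png

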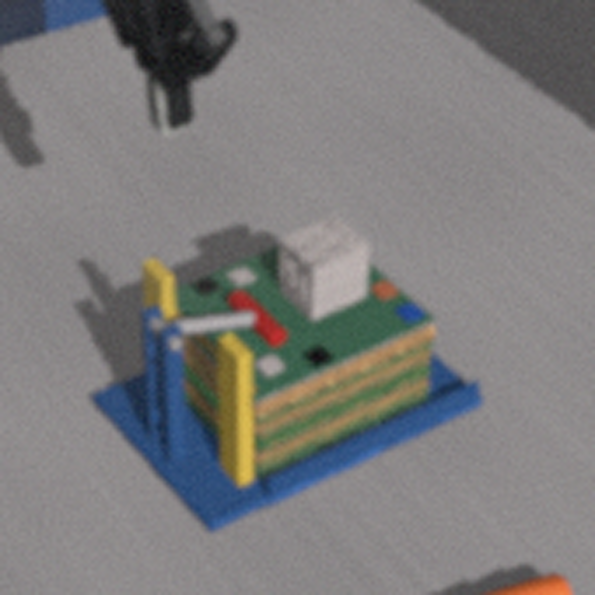

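Request:
step_arm:
  moves:
    - {"claw": 255, "travel": [0, 0.5, -0.3], "roll": 0}
    - {"claw": 255, "travel": [0, 0.9, 0], "roll": 0}
    - {"claw": 255, "travel": [0, 0.9, 0], "roll": 0}
    - {"claw": 255, "travel": [0, 0.9, 0], "roll": 0}
    - {"claw": 255, "travel": [0, 0.9, 0], "roll": 0}
    - {"claw": 255, "travel": [0, 0.9, 0], "roll": 0}
    - {"claw": 255, "travel": [0, 0, 0], "roll": 0}
    - {"claw": 255, "travel": [0, 0, 0], "roll": 0}
    - {"claw": 255, "travel": [0, 0, 0], "roll": 0}
    - {"claw": 255, "travel": [0, 0, 0], "roll": 0}

```text
time: 22.28
eef_pos: [0.5607, -0.0153, 0.277]
eef_rot: [-0.035, -0.034, 0.999, 0.002]
force: [0.9, -0.8, 0.7]
finger_gap: -0.0003
```

Request:
step_arm:
  moves:
    - {"claw": 255, "travel": [0, 0, 0], "roll": 0}
    - {"claw": 255, "travel": [0, 0, 0], "roll": 0}
    - {"claw": 255, "travel": [0, 0, 0], "roll": 0}
    - {"claw": 255, "travel": [0, 0, 0], "roll": 0}
    - {"claw": 255, "travel": [0, 0, 0], "roll": 0}
    - {"claw": 255, "travel": [0, 0, 0], "roll": 0}
    - {"claw": 255, "travel": [0, 0, 0], "roll": 0}
    - {"claw": 255, "travel": [0, 0, 0], "roll": 0}
    - {"claw": 255, "travel": [0, 0, 0], "roll": 0}
    - {"claw": 255, "travel": [0, 0, 0], "roll": 0}

```text
time: 23.52
eef_pos: [0.5607, -0.0167, 0.2765]
eef_rot: [-0.035, -0.033, 0.999, 0.002]
force: [-0.2, 0.8, 0.0]
finger_gap: -0.0004
```

```bash
python3 nx.py .098 0 .168
python3 - <<'E'
from go import *
im=snap('scene','s15'); im2=snap('top','t15')
cv2.imwrite('pics/s15c.png',cv2.resize(im[120:290,260:430,::-1],None,fx=3.5,fy=3.5,interpolation=cv2.INTER_CUBIC))
cv2.imwrite('pics/t15c.png',cv2.resize(im2[230:350,320:440,::-1],None,fx=5,fy=5,interpolation=cv2.INTER_CUBIC))
for a in (0,-.2,-.3,-.35,-.4):
  w=tf(S,(.115-.075*np.cos(a),0,.11+.075*np.sin(a))); print(a,((proj('scene',w)-[260,120])*3.5).round().tolist(),((proj('top',w)-[320,230])*5).round().tolist())
E
```

```text
pos [ 0.5607 -0.0167  0.2765] tool y dir 1.637 tilt -0.99752 units [-0.02 -5.32  2.69]
roll units -0.02
tcp in stand [0.1053 0.2122] z 0.2765 F [-0.2  0.8  0. ] t 23.525 tz [-0.07   0.001 -0.998]
0 [[262.0, 286.0]] [[284.0, 243.0]]
-0.2 [[260.0, 305.0]] [[282.0, 242.0]]
-0.3 [[257.0, 315.0]] [[281.0, 239.0]]
-0.35 [[256.0, 320.0]] [[280.0, 238.0]]
-0.4 [[254.0, 324.0]] [[280.0, 236.0]]
```

View pics/s15c.png

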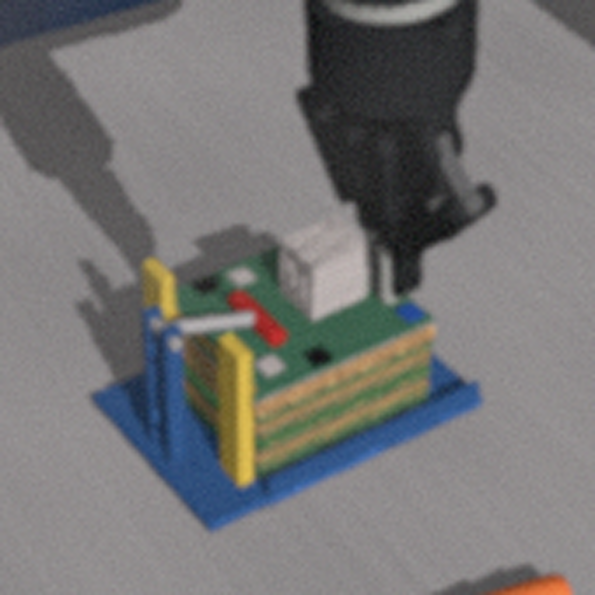

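View pics/t15c.png

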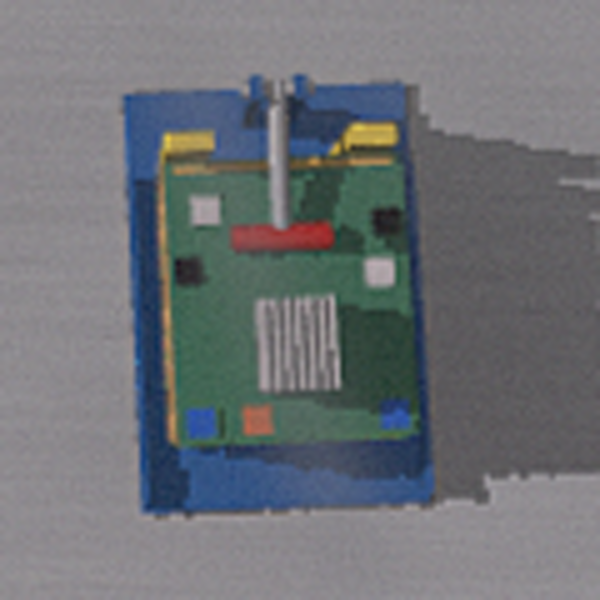

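Run:
```python
from go import *
h=.077
im=cv2.imread('pics/t15.png')
cv2.imwrite('pics/t15f.png',cv2.resize(im[310:330,345:415],None,fx=11,fy=11,interpolation=cv2.INTER_CUBIC))
cv2.imwrite('pics/t15b.png',cv2.resize(im[250:280,345:415],None,fx=11,fy=11,interpolation=cv2.INTER_CUBIC))
T=lambda x,y:(320+x/5,230+y/5)
O=[('top',(-.07,.06,h),T(177,444)),('top',(-.07,-.06,h),T(417,436)),('top',(.07,.06,h),T(165,164)),('top',(.07,-.06,h),T(404,154))]
p,r=fit(tf,[.48,-.23,.07],O); d=p-S; c,s=np.cos(S[2]),np.sin(S[2])
b=tf(p,(.07,0,0))[0][:2]-S[:2]; print('back in stand',c*b[0]+s*b[1],-s*b[0]+c*b[1],'yaw',d[2],r.round(1).tolist())
```

```text
back in stand 0.0846660051037084 -0.0046715532324017005 yaw -0.01022392816840402 [[-0.2, 0.0], [0.3, 0.0], [-0.0, -0.2], [-0.1, 0.1]]
```

View pics/t15f.png

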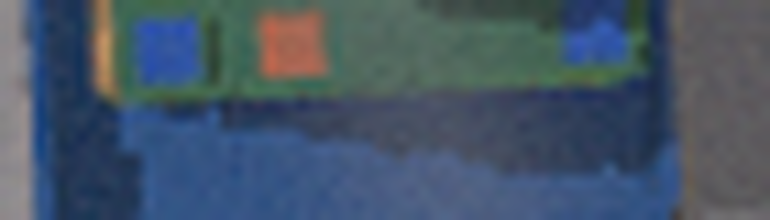

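View pics/t15b.png

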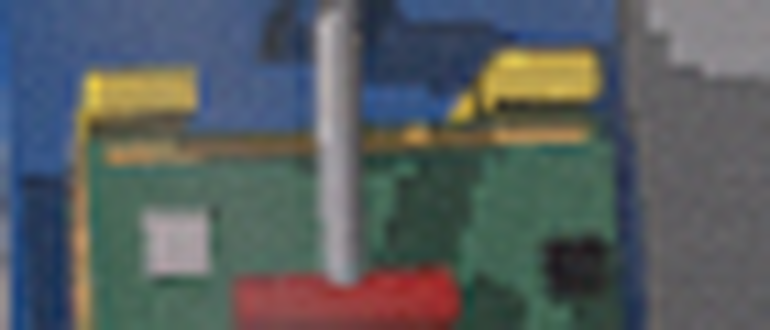

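Request:
step_arm:
  moves:
    - {"claw": 100, "travel": [0, 0, 0], "roll": 0}
    - {"claw": 100, "travel": [0, 0, 0], "roll": 0}
    - {"claw": 100, "travel": [0, 0, 0], "roll": 0}
    - {"claw": 100, "travel": [0, 0, 0], "roll": 0}
    - {"claw": 100, "travel": [0, 0, 0], "roll": 0}

```text
time: 24.25
eef_pos: [0.5607, -0.0168, 0.2766]
eef_rot: [-0.035, -0.033, 0.999, 0.002]
force: [0.5, 0.2, -0.3]
finger_gap: 0.0518
```

Run:
```python
from plant import env
print(env.get_obs()['force'],env.hand_in())
```

```text
the job is handed in; nothing more can be done
[ 0.46309826  0.16169922 -0.30962344] None
```

I lifted the board out by its heat sink, set it on the pile, slid it against the yellow stops while still holding it, and let go. I then tipped the hold-down arm over from behind; its bar sank onto the board. I handed in at about 24 s of the 72 s allowed; no verdict was reported.

**Last checks, from the images:**
- **Back edge:** it sits at x ≈ 0.0847 m in the stand frame (0.081–0.090 needed). The board is about 4.7 mm off centre (15 mm allowed) and turned about 0.01 rad (0.07 allowed).
- **Hold-down:** its angle is about -0.34 rad, which is where the bar should rest on the board. It did not visibly move over the last 2.5 s.
- **Other objects:** the gripper was clear of everything, with wrist force near zero. The screwdriver, cup and drill were never approached and did not look moved in the pictures. I did not measure their positions again.

**What disagreed or went unmeasured:**
- **Tilt:** the tool drifted 0.06–0.08 rad off vertical while carrying the board, and no move could correct it. The back edge touched the pile first, so I pressed with about 15 N until the board turned flat in the grip.
- **Stops:** the arm's own readings put the back edge at about 0.082 m when it stopped advancing, against 0.0847 m from the camera. Both are inside the window, but the camera figure is only good to about 1.5 mm.
- **Bar force:** I could not measure the bar's force on the board directly. That it exceeds 0.4 N is inferred from the arm lying at its resting angle.

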